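# Load two plug-in modules into the slots that fit them and close the keeper

## Robot

A 6-joint arm with a two-finger parallel gripper is mounted at the origin on a cart in front of the work surface, level with it; the furniture and walls round the work are solid. World frame = base frame: x ahead of the robot, y to its left, z up, the work surface at z = 0. Lengths are in m, angles in rad, forces in N, time in s.
With the tool pointing down it reaches from about 0.25 to 0.85 m from the base axis. Payload 12.5 kg.
Tool frame: the origin (TCP) lies between the finger pads; the fingertips stand 8 mm ahead of it and the grasp point (between the pads) lies 11 mm behind it; z points along the fingers, y is the line along which they close (so a half turn about z gives the same grasp; the last joint's range is limited). The gripper opens to 93 mm and grips with 3 to 60 N. Pads are 15 mm wide; open, the fingers measure 128 mm over their backs; the gripper's body (75 mm by 188 mm) begins 65 mm behind the grasp point.
Start: joints at [1.128, 0.351, 1.652, -0, 1.139, -0.085], TCP at [0.193, 0.515, 0.196] pointing down, gripper open.
Joint ranges: [-2.75, 2.75], [-0.79, 2.1], [0.01, 2.65], [-1.57, 4.71], [0.07, 3.14], [-2.87, 2.87]. Speed limits (rad/s): [2.22, 2.22, 2.79, 3.14, 3.14, 3.14].

## Interface

Orientations are given as a unit quaternion [w, x, y, z].
In Python, from workcell import state, eyes, order gives the robot as it stands.
- The arm moves only by the tool carry_out, never from a script. Its argument "targets" is a list of rows, each a list of 3 entries, a list of its own where there are three numbers: the shift along the tool's x, y, z in m, then the turn, a rotation vector about the tool's x, y, z in degrees, then the finger opening in m, from 0 to 0.093. In form: [[[x, y, z], [rx, ry, rz], hand], ...]. A call has exactly 10 rows; each row shifts and turns the commanded pose from where the row before left it, along the tool's axes as they then stand; what a row does not reach is not made up. A row lasts 1/12 s, in which the tool goes at most 41.7 mm and 7.16 degrees, less where a joint would pass 70% of its speed; a pose out of reach is approached as far as the arm can. A call is refused whole if a number of a shift passes 0.0417 or a number of a turn 7.16, either way. A call with a gripper value outside its range is refused whole. The fingers move at their own pace and stop on an object; "grip_force" is the grip in N (left out, the last holds). Time passes only in rows, so rows that do not move let the fingers close, or fill a call up. It gives the time, the measured TCP pose, the force, the opening and the grip force at its end, in the units of the state.
- state(): the state, without advancing time (a new reading comes with each control period).
- eyes.capture(name): name is "side" or "top"; returns a dict with "pixels" (400x640x3 uint8, red, green, blue), "z_map" (400x640 float32, m along the optical axis (not along the pixel's ray), 0 where there is no reading), "fx", "fy", "cx", "cy" (pixels), "extrinsics" (4x4, takes a point from camera to world coordinates). Camera axes: x right, y down, z forward; pixel columns grow to the right and rows downward; lengths in m; the calibration is good to about 2 mm. A picture is of the moment at which its call begins.
- order.finish_job(): hands the job in; it is judged then, once.
The state is a dict: "t": time; "joint_positions": joint angles; "joint_velocities": joint speeds; "tau": joint torques, N m; "tool_pos": TCP position; "eef_rot": TCP orientation; "wrist_force": force on the tool from outside, world axes, zero at the start; "wrist_torque": the same for the moment, N m; "width": finger opening in m; "grip_force": force on a finger pad.
Only numpy, scipy, OpenCV 4.12 (cv2) and the standard library are available. Lean on these libraries where they do the work, as an engineer would, in place of code of your own. Each camera call takes 0.05 s, during which the arm holds its last target. There are 200 camera calls.

## Task

Slide the two plug-in modules into the module rack, each into the slot whose width matches its thickness (the medium slot stays empty), until its front panel sits flush against the front of the rack. Then swing the rack's keeper bar forward and fully down in front of the panels, and leave the other things on the bench where they are.

Things in the scene. Friction and masses are not known exactly. Their poses are not given: they have to be found in the camera images.
- thin_module: Thin plug-in module on edge: green circuit board in an aluminium frame 5 mm thick (y), 95 mm long, 70 mm high, 0.1 to 0.16 kg, with an aluminium front panel 18 mm wide, 3 mm thick, 78 mm high. Origin: on the lower edge, mid thickness. Frame from x = -50 to +45 mm and z = 0 to 70 mm, panel from x = -53 to -50 mm and z = 0 to 78 mm. x points from handle to rear edge (into the rack), z up.
- thick_module: Thick plug-in module on edge: bare aluminium with cooling fins on both faces, 13 mm thick, 0.12 to 0.21 kg, front panel 26 mm wide. Length, height, panel, handle, origin and axes otherwise as the thin module.
- thin_handle (a point): Centre of the thin module's black pull handle, an upright block 10 mm thick (y), 24 mm deep (x) and 34 mm high (z), in front of its panel; 65 mm in front of and 45 mm above the module's origin. Axes as the module's.
- thick_handle (a point): Centre of the thick module's black pull handle, an upright block 10 mm thick (y), 24 mm deep (x) and 34 mm high (z), in front of its panel; 65 mm in front of and 45 mm above the module's origin. Axes as the module's.
- stand_thin: Low black bench stand, fixed, in which the thin module stands at first: 70 x 46 mm, origin at the centre of its underside. The module's origin is 6 mm above it; ribs up to z = 19.5 mm hold the module's lower edge with 1 mm of play on each side, so lift the module 20 mm to clear them.
- stand_thick: Low black bench stand, fixed, in which the thick module stands at first: 70 x 46 mm, origin at the centre of its underside. The module's origin is 6 mm above it; ribs up to z = 19.5 mm hold the module's lower edge with 1 mm of play on each side, so lift the module 20 mm to clear them.
- rack: Module rack, fixed: dark frame 110 x 152 mm, side plates 96 mm high, holding three guide inserts side by side 46 mm apart, in an order that changes. Cross bars over the guides reach z = 93 mm. Origin: centre of its underside, on the bench; x points from the open front into the rack, z up. The front face of the guides, where panels come to sit, is at x = -50 mm.
- guide_narrow: Black guide insert with the narrow slot, 7.5 mm, for the thin module; 100 x 45 x 84 mm, origin: centre of its underside, 4 mm above the bench, axes as the rack's. Slot along x at y = 0 from the mouth at x = -50 mm, open between ribs z = 6 (slot floor) to 16 mm and 67 to 80 mm (ceiling), so a module has 4 mm of play in height. Ribs flare at the mouth 3 mm to each side over 6 mm.
- guide_medium: Like guide_narrow, with a slot 11.5 mm wide. It stays empty.
- guide_wide: Like guide_narrow, with a slot 15.5 mm wide, for the thick module.
- seat_narrow (a point): Seat point of the narrow slot: on the slot floor, where the origin of a module lies when it is fully home (panel against the guide's front face). Axes as the rack's, so a seated module's axes agree with them.
- seat_wide (a point): The same for the wide slot.
- keeper (a joint): Angle of the keeper, a U-shaped steel bail hinged on the rack's sides about the rack's y at x = -28 mm, z = 86 mm (rack frame). 0 = closed, arms level to the front and bar 4 mm in front of the panels; grows as it swings up (1.57 = straight up) and back to 2.4. Stiff: it stays where left and takes about 2 N at the bar. It closes only over modules that are home; they cannot enter while it is closed.
- keeper_bar (a point): Middle of the keeper's cross bar (red sleeve 10 mm thick, 60 mm long; bar 8 mm thick, 159 mm long along the rack's y), 33 mm from the hinge.
- wash_bottle: Bystander: white squeeze bottle with red spout, 168 mm high, standing behind the work; origin at its foot.
- vial_amber: Bystander: glass vial with white cap, 51 mm high; origin at its foot.
- vial_red: Bystander: glass vial with red cap, 56 mm high; origin at its foot.
- loupe: Bystander: black eye loupe, 35 mm high; origin at its foot.
- gel_box_4: Bystander: small clear box with dark squares, 49 x 49 mm, 13 mm high, lying in front of the two stands; origin at the centre of its underside.

How it is judged:
By the outcome, as a careful person would: the job done as asked, in the order asked, and still so for the second after the job is handed in, with the robot touching nothing.
It also fails if it takes over 72 s, if anything falls off the work surface, if the arm or the gripper's body presses on something with over 40 N, if the wrist force passes 120 N, or if a joint passes its speed limit or range.

## Working session

There is one attempt and no reset: what is moved stays moved. The work goes in short steps, Python scripts to look and compute and a tool call to move; the robot and the scene stay as the last step left them, time stands still between calls to the robot, and variables do not carry over. Pictures are saved under pics/ and viewed, at most 10 in all, crops included, and the job is handed in when it is done.

Besides the shell and the picture viewer there is one more tool, called after "Emit:" as name(argument=value, ...) on one line, values as JSON. carry_out: Moves the arm, as the interface text tells. Its arguments: {"type":"object","properties":{"targets":{"type":"array"},"grip_force":{"type":"number"}},"required":["targets"]}

```bash
ls; mkdir -p pics; cat > h.py <<'E'
import numpy as np, cv2
from workcell import state, eyes, order
def cap(n):
    c=eyes.capture(n); np.savez(f'{n}.npz',**c); return c
def cloud(c):
    v,u=np.mgrid[0:400,0:640]; z=c['z_map']
    p=np.stack([(u-c['cx'])/c['fx']*z,(v-c['cy'])/c['fy']*z,z],-1)
    return p@c['extrinsics'][:3,:3].T+c['extrinsics'][:3,3]
E
python3 - <<'E'
from h import *
for n in('side','top'):
    c=cap(n); cv2.imwrite(f'pics/{n}0.png',c['pixels'][...,::-1]); print(n,c['fx'],c['cx'],c['cy'],np.round(c['extrinsics'],3).tolist())
s=state(); print({k:np.round(v,3).tolist() for k,v in s.items()})
E
```

```text
pics
side 387.82452192775463 317.54395944212587 200.28787490947755 [[0.884, -0.319, 0.341, 0.301], [-0.467, -0.6, 0.65, -0.621], [-0.003, -0.734, -0.679, 0.671], [0.0, 0.0, 0.0, 1.0]]
top 416.32958491417185 313.53822642241147 202.49600081671807 [[0.001, -0.996, 0.087, 0.528], [-1.0, -0.002, -0.009, -0.056], [0.009, -0.087, -0.996, 0.936], [0.0, 0.0, 0.0, 1.0]]
{'t': 0.1, 'joint_positions': [1.128, 0.351, 1.652, -0.0, 1.139, -0.085], 'joint_velocities': [0.001, -0.003, -0.003, -0.001, -0.001, -0.0], 'tau': [0.001, -49.803, -28.57, 0.07, 0.024, 0.0], 'tool_pos': [0.192, 0.515, 0.195], 'eef_rot': [-0.0, 0.178, 0.984, -0.0], 'wrist_force': [-0.433, 0.319, -0.281], 'wrist_torque': [0.045, -0.001, -0.019], 'grip_force': 0.0, 'width': 0.093}
```

View pics/top0.png

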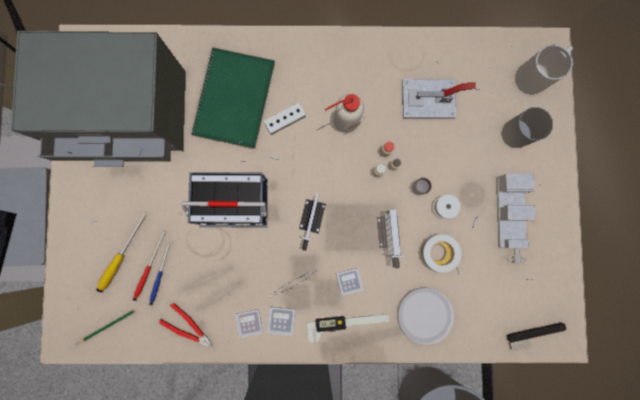

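View pics/side0.png

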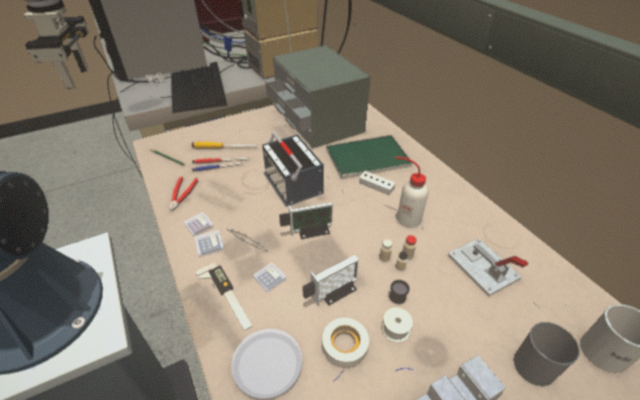

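Top view: the rack is near (228,200), open towards image-down, with its keeper raised (red sleeve at 210–238,204). The thin module is at (312,215) with its handle at (306,240). The thick one is at (392,235) with its handle at (396,262). The side view shows the same layout, with the rack at (293,168).

```bash
python3 - <<'E'
from h import *
t=dict(np.load('top.npz'));s=dict(np.load('side.npz'))
a=cv2.resize(t['pixels'][165:235,180:275,::-1],None,fx=4,fy=4,interpolation=cv2.INTER_CUBIC)
b=cv2.resize(s['pixels'][125:205,255:330,::-1],None,fx=5,fy=5,interpolation=cv2.INTER_CUBIC)
a2=cv2.resize(t['pixels'][190:275,290:410,::-1],None,fx=4,fy=3.6,interpolation=cv2.INTER_CUBIC)
W=np.zeros((600,800,3),np.uint8); W[:280,:380]=a; W[:400,400:775]=b; W[290:290+a2.shape[0],:400]=a2[:,:400]
cv2.imwrite('pics/crop1.png',W)
P=cloud(t)
def show(n,m):
    q=P[m]; 
    if len(q)<3: print(n,len(q));return
    r=cv2.minAreaRect(q[:,:2].astype(np.float32)*1000); print(n,len(q),'c',np.round(q.mean(0),4),'zr',np.round(np.percentile(q[:,2],[5,50,95]),4),'rect',np.round(r[0],1),np.round(r[1],1),round(r[2],1))
hsv=cv2.cvtColor(t['pixels'],cv2.COLOR_RGB2HSV);g=hsv[...,2]
box=lambda u0,u1,v0,v1:(lambda m:(m.__setitem__((slice(v0,v1),slice(u0,u1)),True),m)[1])(np.zeros((400,640),bool))
th=box(296,330,185,255);tk=box(375,405,200,272);rk=box(180,272,165,235)
Z=P[...,2]
for lo,hi in((.05,.06),(.06,.074),(.074,.1)):
    show(f'thin{lo}',th&(Z>lo)&(Z<hi)); show(f'thick{lo}',tk&(Z>lo)&(Z<hi))
show('rackwhite',rk&(g>150)&(hsv[...,1]<60)&(Z>.07)); show('racktop',rk&(Z>.085)&(Z<.1))
red=(hsv[...,1]>150)&((hsv[...,0]<8)|(hsv[...,0]>172))
show('bar',rk&red); show('rackall',rk&(Z>.06))
for v in range(178,232,3): print(v,' '.join('%3d'%(Z[v,u]*1000) for u in range(186,272,3)))
E
```

```text
thin0.05 0
thick0.05 56 c [ 0.5236 -0.2272  0.0554] zr [0.0505 0.0551 0.0597] rect [ 528.8 -223.8] [120.1   8.5] 5.0
thin0.06 66 c [ 0.5268 -0.0485  0.0683] zr [0.0648 0.0676 0.0737] rect [555.  -55.6] [  9.6 104.1] 76.1
thick0.06 136 c [ 0.5175 -0.2317  0.0689] zr [0.0621 0.069  0.0738] rect [ 529.8 -230.8] [120.2  18.5] 1.8
thin0.074 113 c [ 0.5712 -0.059   0.0771] zr [0.0743 0.0763 0.0833] rect [575.5 -56.8] [16.8 98.2] 80.0
thick0.074 272 c [ 0.5374 -0.2317  0.0766] zr [0.0742 0.076  0.0819] rect [ 539.4 -228.2] [98.1 24.3] 8.1
rackwhite 897 c [0.605  0.1128 0.1079] zr [0.0902 0.0928 0.1194] rect [602.8  65.8] [264.6 110.6] 81.0
racktop 3382 c [0.6113 0.1163 0.0898] zr [0.086  0.0889 0.0955] rect [611.9 115.3] [105.  165.4] 0.0
bar 174 c [0.5969 0.1163 0.1179] zr [0.1143 0.1181 0.1212] rect [597.2 115.8] [57.7 10.4] 90.0
rackall 4031 c [0.6101 0.1145 0.0968] zr [0.085  0.0893 0.1182] rect [604.   65.8] [262.  120.1] 82.6
178   0  96  96  94  93  90  94  92  89  92  93  93  90  92  95  92  91  96  91  92  91  92  91  92  92  96  63   0  -1
181   0  95  85  88  87  88  87  91  89  
[... 1298 characters left out ...]
  86  88  87  85  87  90 936  86  85  86  88  88  87  89  87  87  86  89  84  86  86  96  92   0   0
217  -1  97  93  92  92  92  89  91  90  93  93  92  94  89  92  94  92  92  92  94  93  91  91  90  91  96  53  -2   2
220   0  94  91  92  92  90  91  92  90  91  92  90  92  90  91  93  92  92  91  92  91  93  93  92  93  97  46   0   0
223  -1  86  89  86  88  86  87  88  88  84  86  88  86  85  88  86  85  87  86  88  87  85  85  88  86  94  48   1  -2
226  -2   0  -1   0  -3   6   4   3   3   1   0   2   5   2   1   4   3   3   1   0   3   4   6   5   4   5   4   1   0
229   1   1   0  -1 936  -2   3   0   0   0   0  -2   0   0  -1  -2  -2   0   2   1   1  -2  -1   0  -1  -1  -2   1   0
```

View pics/crop1.png

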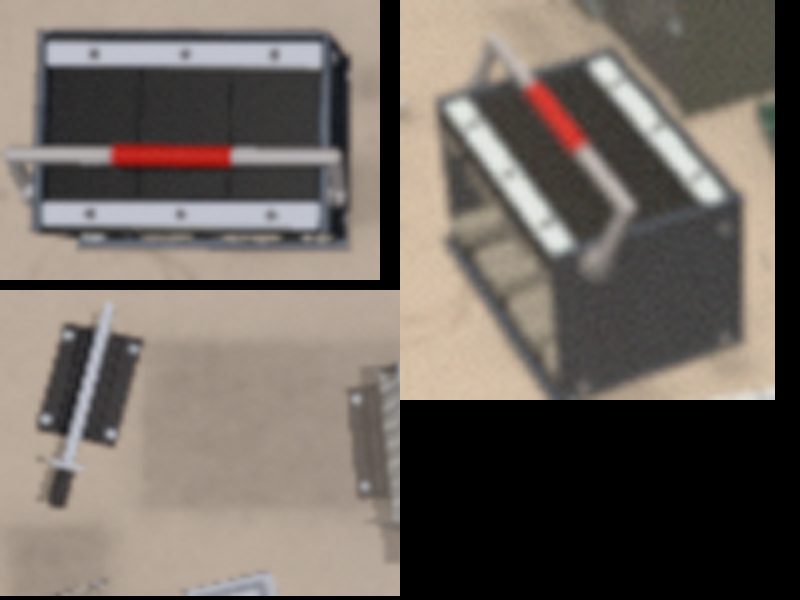

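The crop shows the rack's pale front pieces low at the mouth (side crop 475–540, 220–320), but the slot widths can't be read at this scale. I'll average a few frames and use depth.

```bash
python3 - <<'E'
from h import *
R=[cap('side') for _ in range(10)]
im=np.mean([c['pixels'] for c in R],0); z=np.stack([c['z_map'] for c in R]); z=np.nanmedian(np.where(z>0,z,np.nan),0)
c=R[0]; c['z_map']=np.nan_to_num(z).astype(np.float32); np.savez('side.npz',**{**c,'pixels':im.astype(np.uint8)})
T=[cap('top') for _ in range(6)]
zt=np.stack([k['z_map'] for k in T]); zt=np.nan_to_num(np.nanmedian(np.where(zt>0,zt,np.nan),0)).astype(np.float32)
imt=np.mean([k['pixels'] for k in T],0); np.savez('top.npz',**{**T[0],'z_map':zt,'pixels':imt.astype(np.uint8)})
g=lambda a:(255*np.clip(a[...,::-1]/255,0,1)**.5).astype(np.uint8)
A=cv2.resize(g(im)[140:206,258:300],None,fx=9,fy=9,interpolation=cv2.INTER_CUBIC)
B=cv2.resize(g(imt)[212:232,182:272],None,fx=4,fy=8,interpolation=cv2.INTER_CUBIC)
# rectified front plane: rack x=-50 -> world
E=c['extrinsics']; 
def rect(x0,C,img):
    yy=np.arange(190,30,-.4)/1000; zz=np.arange(100,-5,-.4)/1000
    Yg,Zg=np.meshgrid(yy,zz); p=np.stack([np.full_like(Yg,x0),Yg,Zg],-1)
    q=(p-C['extrinsics'][:3,3])@C['extrinsics'][:3,:3]
    return cv2.remap(img,(q[...,0]/q[...,2]*C['fx']+C['cx']).astype(np.float32),(q[...,1]/q[...,2]*C['fy']+C['cy']).astype(np.float32),cv2.INTER_CUBIC)
W=np.zeros((600,800,3),np.uint8); W[:A.shape[0]-0,:A.shape[1]]=A
D=rect(.56,c,g(im)); W[:D.shape[0],390:390+D.shape[1]]=D
W[300:300+B.shape[0],390:390+B.shape[1]]=B
cv2.imwrite('pics/crop2.png',W)
P=cloud(c); 
for v in range(150,206,4): print(v,[tuple((P[v,u]*1000).astype(int)) for u in range(266,292,3)])
E
```

```text
150 [(np.int64(564), np.int64(168), np.int64(87)), (np.int64(569), np.int64(157), np.int64(93)), (np.int64(578), np.int64(161), np.int64(87)), (np.int64(585), np.int64(157), np.int64(87)), (np.int64(592), np.int64(155), np.int64(86)), (np.int64(599), np.int64(150), np.int64(87)), (np.int64(606), np.int64(147), np.int64(87)), (np.int64(595), np.int64(101), np.int64(119)), (np.int64(619), np.int64(139), np.int64(87))]
154 [(np.int64(564), np.int64(169), np.int64(75)), (np.int64(564), np.int64(147), np.int64(89)), (np.int64(569), np.int64(139), np.int64(91)), (np.int64(578), np.int64(142), np.int64(87)), (np.int64(585), np.int64(138), np.int64(87)), (np.int64(592), np.int64(135), np.int64(87)), (np.int64(599), np.int64(131), np.int64(87)), (np.int64(605), np.int64(128), np.int64(87)), (np.int64(595), np.int64(83), np.int64(119))]
158 [(np.int64(567), np.int64(184), np.int64(51)), (np.int64(560), np.int64(138), np.int64(83)), (np.int64(564), np.int64(126), np.int64(90)), (np.int64(569), np.int64(120), np.int64(92)), (np.int64(578), np.int64(122), np.int64(87)), (np.int64(585), np.int64(1
[... 3978 characters left out ...]
np.int64(83), np.int64(0)), (np.int64(544), np.int64(80), np.int64(0)), (np.int64(552), np.int64(77), np.int64(-1)), (np.int64(557), np.int64(70), np.int64(3)), (np.int64(558), np.int64(52), np.int64(16)), (np.int64(561), np.int64(38), np.int64(26)), (np.int64(569), np.int64(38), np.int64(23))]
202 [(np.int64(519), np.int64(78), np.int64(-1)), (np.int64(526), np.int64(75), np.int64(-1)), (np.int64(532), np.int64(69), np.int64(0)), (np.int64(539), np.int64(67), np.int64(-1)), (np.int64(546), np.int64(63), np.int64(0)), (np.int64(552), np.int64(60), np.int64(0)), (np.int64(557), np.int64(52), np.int64(3)), (np.int64(560), np.int64(39), np.int64(13)), (np.int64(568), np.int64(39), np.int64(9))]
```

View pics/crop2.png

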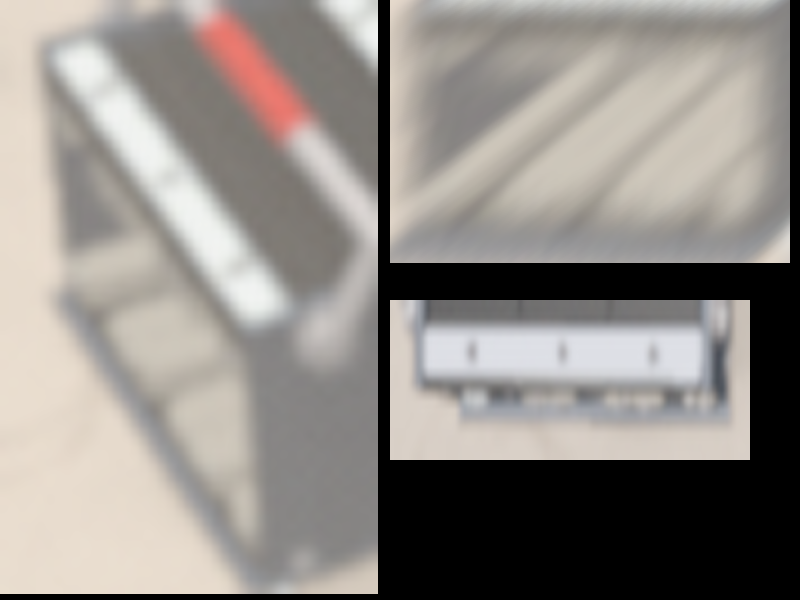

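```bash
python3 - <<'E'
from h import *
t=dict(np.load('top.npz'));s=dict(np.load('side.npz'))
ys=np.arange(.190,.036,-.002)
def samp(C,x,z):
    p=np.stack([np.full_like(ys,x),ys,np.full_like(ys,z)],-1); q=(p-C['extrinsics'][:3,3])@C['extrinsics'][:3,:3]
    g=cv2.cvtColor(C['pixels'],cv2.COLOR_RGB2GRAY)
    return cv2.remap(g,(q[:,0]/q[:,2]*C['fx']+C['cx']).astype(np.float32)[None],(q[:,1]/q[:,2]*C['fy']+C['cy']).astype(np.float32)[None],cv2.INTER_LINEAR)[0]
print((ys*1000).astype(int).tolist())
for x in(.562,.568): print('side',x,samp(s,x,.020).tolist())
for x in (.560,.564,.567): print('top',x,samp(t,x,.020).tolist())
P=cloud(t);Q=cloud(s)
print('--rack')
for nm,p in(('top',P),('side',Q)):
    f=p.reshape(-1,3); m=(abs(f[:,1]-.115)<.1)&(abs(f[:,0]-.61)<.07)
    a=f[m&(f[:,2]>.094)&(f[:,2]<.098)&(abs(abs(f[:,1]-.115)-.075)<.012)]
    for sgn in(1,-1):
        b=a[(a[:,1]-.115)*sgn>0]
        if len(b)>8: k=np.polyfit(b[:,0],b[:,1],1); print(nm,sgn,len(b),'ymed',np.median(b[:,1]).round(4),'slope',k[0].round(4),'x',b[:,0].min().round(4),b[:,0].max().round(4))
    w=f[m&(f[:,2]>.0905)&(f[:,2]<.0935)&(abs(f[:,1]-.115)<.065)]
    for lo,hi in((.55,.59),(.63,.68)):
        b=w[(w[:,0]>lo)&(w[:,0]<hi)]
        if len(b)>8:k=np.polyfit(b[:,1],b[:,0],1); print(nm,'crossbar x',np.median(b[:,0]).round(4),np.percentile(b[:,0],[3,97]).round(4),'slope',k[0].round(4))
# side wall -y outer faces
f=Q.reshape(-1,3); b=f[(f[:,0]>.57)&(f[:,0]<.65)&(f[:,2]>.01)&(f[:,2]<.08)&(abs(f[:,1]-.039)<.006)]
k=np.polyfit(b[:,0],b[:,1],1);print('side wall y at .61',np.polyval(k,.61).round(4),'slope',k[0].round(4))
b=f[(f[:,1]>.05)&(f[:,1]<.18)&(f[:,2]>.06)&(f[:,2]<.086)&(abs(f[:,0]-.56)<.004)]
if len(b)>9:k=np.polyfit(b[:,1],b[:,0],1);print('front x',np.polyval(k,.115).round(4),'slope',k[0].round(4),len(b))
print('--modules')
for n,x0,x1,y0,y1 in(('thin',.42,.64,-.10,-.005),('thick',.40,.62,-.28,-.17)):
  for nm,p in(('top',P),('side',Q)):
    f=p.reshape(-1,3); f=f[(f[:,0]>x0)&(f[:,0]<x1)&(f[:,1]>y0)&(f[:,1]<y1)]
    for l,lo,hi in(('edge',.0725,.0785),('panel',.080,.087),('handle',.066,.0705)):
        b=f[(f[:,2]>lo)&(f[:,2]<hi)]
        if len(b)<6: print(n,nm,l,len(b));continue
        r=cv2.minAreaRect((b[:,:2]*1000).astype(np.float32)); v=np.linalg.svd(b[:,:2]-b[:,:2].mean(0))[2][0]; v*=np.sign(v[0])
        print(n,nm,l,len(b),np.median(b[:,2]).round(4),'mean',b[:,:2].mean(0).round(4),'rect',np.round(r[0],1),np.round(r[1],1),'yaw',np.degrees(np.arctan2(v[1],v[0])).round(1))
E
```

```text
[190, 188, 186, 184, 182, 180, 178, 176, 174, 172, 169, 167, 165, 163, 161, 159, 157, 155, 153, 151, 149, 147, 145, 143, 141, 139, 137, 135, 133, 131, 129, 127, 125, 123, 121, 119, 117, 115, 113, 111, 109, 107, 105, 103, 101, 99, 97, 95, 93, 91, 89, 87, 85, 83, 81, 79, 77, 75, 73, 71, 69, 67, 65, 63, 61, 59, 57, 55, 53, 51, 49, 47, 45, 43, 41, 39, 37]
side 0.562 [135, 127, 124, 127, 133, 139, 144, 145, 147, 144, 138, 132, 127, 123, 117, 111, 104, 97, 95, 102, 113, 125, 135, 143, 145, 145, 145, 148, 147, 146, 146, 142, 140, 138, 135, 131, 127, 122, 117, 112, 109, 110, 119, 132, 140, 145, 149, 149, 147, 146, 148, 148, 150, 152, 153, 152, 151, 148, 141, 135, 130, 126, 124, 125, 128, 136, 138, 138, 138, 134, 123, 113, 102, 91, 82, 77, 75]
side 0.568 [77, 85, 95, 109, 125, 139, 147, 152, 152, 149, 145, 138, 131, 125, 120, 114, 109, 106, 112, 123, 134, 143, 151, 153, 155, 154, 154, 153, 154, 155, 155, 155, 153, 150, 145, 138, 131, 125, 121, 122, 126, 134, 143, 151, 154, 156, 155, 154, 153, 152, 153, 154, 155, 156, 157, 156, 155, 149, 144, 136, 126, 120, 119, 113, 109, 102, 96, 87, 79, 76, 
[... 2010 characters left out ...]
0.5294 -0.0533] rect [529.5 -52.4] [15.7  2.4] yaw 78.8
thin side handle 73 0.0673 mean [ 0.5462 -0.0563] rect [560.1 -62.8] [ 12.  113.8] yaw -13.6
thick top edge 301 0.0755 mean [ 0.5414 -0.2314] rect [ 540.4 -231.8] [98.7 13.2] yaw 4.4
thick top panel 19 0.0835 mean [ 0.4937 -0.2358] rect [ 493.5 -234.6] [ 2.7 24. ] yaw -85.3
thick top handle 49 0.0674 mean [ 0.4845 -0.235 ] rect [ 504.8 -227.6] [73.4 15.3] yaw 11.0
thick side edge 307 0.0755 mean [ 0.5417 -0.235 ] rect [ 540.4 -232.4] [98.5 23. ] yaw 4.9
thick side panel 27 0.0831 mean [ 0.4939 -0.2392] rect [ 494.2 -238.5] [ 2.6 25. ] yaw -84.7
thick side handle 72 0.0674 mean [ 0.4876 -0.2398] rect [ 522.4 -242.4] [ 22.1 106.3] yaw 0.4
```

Measured: the rack is square to the world with its front at x≈0.560. From +y to −y the slots are wide (y≈.161), medium (.1145) and narrow (.069). The thin handle is at (.516,−.046), yaw −13°, and the thick handle at (.478,−.237), yaw 4.5°. I'll start with the thick module.

Emit:
carry_out(targets=[[[0,0,0],[0,0,-6.25],0.093],[[0,0,0],[0,0,-6.25],0.06],[[0,0,0],[0,0,-6.25],0.06],[[0,0,0],[0,0,-6.25],0.06],[[-0.01,-0.035,0],[0,0,0],0.06],[[-0.01,-0.035,0],[0,0,0],0.06],[[-0.01,-0.035,0],[0,0,0],0.06],[[-0.01,-0.035,0],[0,0,0],0.06],[[-0.01,-0.035,0],[0,0,0],0.06],[[-0.01,-0.035,0],[0,0,0],0.06]])

```text
t: 1.73
tool_pos: [0.269, 0.309, 0.1959]
eef_rot: [0.0, -0.039, 0.999, 0.0]
wrist_force: [0.3, 0.1, -0.1]
width: 0.0599
grip_force: 0.0
```

Emit:
carry_out(targets=[[[-0.01,-0.035,0],[0,0,0],0.06],[[-0.01,-0.035,0],[0,0,0],0.06],[[-0.01,-0.035,0],[0,0,0],0.06],[[-0.01,-0.035,0],[0,0,0],0.06],[[-0.01,-0.035,0],[0,0,0],0.06],[[-0.01,-0.035,0],[0,0,0],0.06],[[-0.01,-0.035,0],[0,0,0],0.06],[[-0.01,-0.035,0],[0,0,0],0.06],[[-0.01,-0.035,0],[0,0,0],0.06],[[-0.01,-0.035,0],[0,0,0],0.06]])

```text
t: 2.57
tool_pos: [0.3963, -0.0325, 0.1961]
eef_rot: [0.0, -0.039, 0.999, -0.0]
wrist_force: [0.6, 0.3, -0.1]
width: 0.0597
grip_force: 0.0
```

```bash
cat >> h.py <<'E'
from scipy.spatial.transform import Rotation as R
def tool():
    s=state(); q=np.array(s['eef_rot']); return np.array(s['tool_pos']),R.from_quat(q[[1,2,3,0]]),s
def go(p,psi=None):
    "shift in tool axes (now) to world p; turn to module yaw psi deg, tool down, tool y along +y"
    t,r,s=tool(); print('tcp',t.round(4),'F',np.round(s['wrist_force'],1),'w',round(s['width'],4),'grip',round(s['grip_force'],1),'t',round(s['t'],2))
    m=r.as_matrix(); print('yaw',np.degrees(np.arctan2(-m[0,1],m[1,1])).round(2),'tilt',m[:2,2].round(4))
    print('shift',(m.T@(np.array(p)-t)).round(4))
    if psi is not None:
        c,s_=np.cos(np.radians(psi)),np.sin(np.radians(psi)); g=np.array([[-c,-s_,0],[-s_,c,0],[0,0,-1]])
        print('turn',(R.from_matrix(m.T@g).as_rotvec(degrees=True)).round(2),'shift after turn',(g.T@(np.array(p)-t)).round(4))
E
python3 - <<'E'
from h import *
go([.477,-.2380,.195],4.5)
t=dict(np.load('top.npz'));P=cloud(t).reshape(-1,3)
b=P[(P[:,0]>.46)&(P[:,0]<.4905)&(abs(P[:,1]+.236)<.02)&(P[:,2]>.064)]
r=cv2.minAreaRect((b[:,:2]*1000).astype(np.float32));print(len(b),r)
E
```

```text
tcp [ 0.3963 -0.0325  0.1961] F [ 0.6  0.3 -0.1] w 0.0597 grip 0.0 t 2.57
yaw 4.48 tilt [ 0.0007 -0.0001]
shift [-0.0644 -0.2112  0.0012]
turn [-0.01  0.04 -0.02] shift after turn [-0.0643 -0.2112  0.0011]
49 ((480.1181640625, -236.5107421875), (21.773069381713867, 9.204269409179688), 8.625514030456543)
```

Emit:
carry_out(targets=[[[-0.0095,-0.03,0],[0,0,0],0.06],[[-0.0095,-0.03,0],[0,0,0],0.06],[[-0.0095,-0.03,0],[0,0,0],0.06],[[-0.0095,-0.03,0],[0,0,0],0.06],[[-0.0095,-0.03,0],[0,0,0],0.06],[[-0.0095,-0.03,0],[0,0,0],0.06],[[-0.0095,-0.03,0],[0,0,0],0.06],[[0,0,0.02],[0,0,0],0.06],[[0,0,0.02],[0,0,0],0.06],[[0,0,0.02],[0,0,0],0.06]])

```text
t: 3.4
tool_pos: [0.4788, -0.2352, 0.135]
eef_rot: [0.0, -0.039, 0.999, -0.0]
wrist_force: [-1.0, -0.3, -0.8]
width: 0.0602
grip_force: 0.0
```

```bash
python3 - <<'E'
from h import *
go([.4785,-.2380,.046],4.5)
cv2.imwrite('pics/s3.png',cv2.resize(cap('side')['pixels'][220:340,250:420,::-1],None,fx=4,fy=4))
E
```

```text
tcp [ 0.4788 -0.2352  0.135 ] F [-1.  -0.3 -0.8] w 0.0602 grip 0.0 t 3.4
yaw 4.45 tilt [ 0.0004 -0.0002]
shift [ 0.0006 -0.0027  0.089 ]
turn [-0.01  0.02 -0.05] shift after turn [ 0.0006 -0.0027  0.089 ]
```

View pics/s3.png

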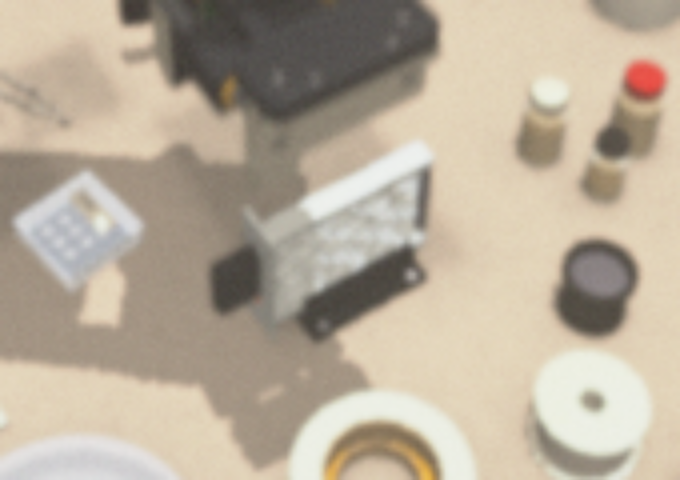

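The side crop shows the gripper above the thick module, with the handle at (235,280) in the crop, fingers clear and the body's short side along the module.

Emit:
carry_out(targets=[[[0,-0.002,0.015],[0,0,0],0.06],[[0,0,0.018],[0,0,0],0.06],[[0,0,0.018],[0,0,0],0.06],[[0,0,0.018],[0,0,0],0.06],[[0,0,0.018],[0,0,0],0.06],[[0,0,0],[0,0,0],0.06],[[0,0,0],[0,0,0],0.02],[[0,0,0],[0,0,0],0.0],[[0,0,0],[0,0,0],0.0],[[0,0,0],[0,0,0],0.0]], grip_force=50)

```text
t: 4.28
tool_pos: [0.4795, -0.237, 0.05]
eef_rot: [0.001, -0.039, 0.999, -0.0]
wrist_force: [0.4, 0.0, -0.3]
width: 0.0377
grip_force: 0.0
```

Let it close fully, then lift.

Emit:
carry_out(targets=[[[0,0,0.003],[0,0,0],0.0],[[0,0,0],[0,0,0],0.0],[[0,0,0],[0,0,0],0.0],[[0,0,0],[0,0,0],0.0],[[0,0,0],[0,0,0],0.0],[[0,0,0],[0,0,0],0.0],[[0,0,0],[0,0,0],0.0],[[0,0,0],[0,0,0],0.0],[[0,0,0],[0,0,0],0.0],[[0,0,0],[0,0,0],0.0]])

```text
t: 5.12
tool_pos: [0.4789, -0.2367, 0.0458]
eef_rot: [-0.0, -0.039, 0.999, -0.0]
wrist_force: [-0.7, 1.2, 0.9]
width: 0.0002
grip_force: 0.0
```

```bash
python3 - <<'E'
from h import *
go([.4785,-.2380,.046],4.5)
E
```

```text
tcp [ 0.4789 -0.2367  0.0458] F [-0.7  1.2  0.9] w 0.0002 grip 0.0 t 5.12
yaw 4.5 tilt [-0. -0.]
shift [ 0.0006 -0.0013 -0.0002]
turn [-0. -0.  0.] shift after turn [ 0.0006 -0.0013 -0.0002]
```

```bash
python3 - <<'E'
from h import *
a=cap('side')['pixels'][220:330,260:400,::-1];b=cap('top')['pixels'][190:290,350:430,::-1]
W=np.zeros((440,800,3),np.uint8);W[:440,:560]=cv2.resize(a,None,fx=4,fy=4);W[:300,560:800]=cv2.resize(b,None,fx=3,fy=3)
cv2.imwrite('pics/s4.png',W)
E
```

```text
(no output)
```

View pics/s4.png

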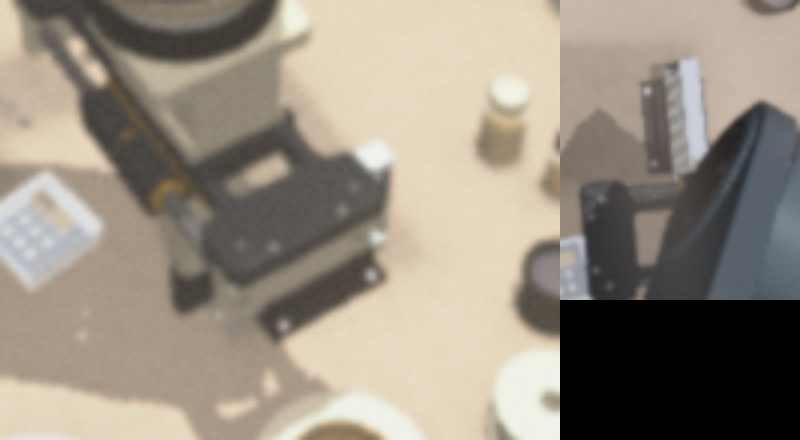

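The side crop shows the handle (190,290) uncovered and the grey finger ending just above or behind it at (185,240). I'll check the fingertip position by depth.

```bash
python3 - <<'E'
from h import *
c=cap('side');P=cloud(c)
t,r,s=tool()
for p in(t,t+[0,0,-.008],t+[0,0,.011],t+[0,0,.076],[.4785,-.237,.068]):
    q=(np.array(p)-c['extrinsics'][:3,3])@c['extrinsics'][:3,:3]; print(np.round(p,3),q[:2]/q[2]*c['fx']+[c['cx'],c['cy']],'crop',(q[:2]/q[2]*c['fx']+[c['cx'],c['cy']]-[260,220])*4)
for v in range(262,304,2): print(v,[tuple(int(k) for k in P[v,u]*1000) for u in range(296,322,3)])
E
```

```text
[ 0.479 -0.237  0.046] [307.12029955 290.90922144] crop [188.48119821 283.63688575]
[ 0.479 -0.237  0.038] [307.20853672 293.31780246] crop [188.83414688 293.27120986]
[ 0.479 -0.237  0.057] [306.99682164 287.53868547] crop [187.98728657 270.15474187]
[ 0.479 -0.237  0.122] [306.21207303 266.11766022] crop [184.84829211 184.47064086]
[ 0.478 -0.237  0.068] [306.73138816 284.26193818] crop [186.92555263 257.04775271]
262 [(450, -259, 175), (454, -261, 176), (458, -264, 177), (459, -274, 187), (460, -282, 195), (465, -284, 194), (470, -284, 192), (476, -283, 187), (490, -266, 159)]
264 [(449, -262, 175), (452, -265, 176), (457, -267, 176), (459, -273, 180), (460, -283, 192), (463, -288, 195), (467, -290, 196), (485, -266, 157), (490, -265, 153)]
266 [(447, -266, 175), (451, -268, 175), (456, -269, 174), (461, -270, 171), (460, -284, 188), (462, -289, 193), (465, -294, 196), (485, -265, 151), (545, -164, -1)]
268 [(446, -268, 172), (450, -269, 171), (455, -270, 169), (461, -268, 164), (460, -282, 180), (460, -293, 193), (464, -296, 194), (468, -297, 193), (542, -169, 0)]
270 [(445, -268
[... 2013 characters left out ...]
4, 46), (483, -244, 42), (450, -321, 168), (451, -330, 180), (456, -331, 177)]
296 [(467, -208, -1), (472, -210, -2), (476, -215, 1), (470, -244, 44), (477, -243, 39), (493, -222, 0), (450, -321, 162), (453, -325, 166), (460, -322, 157)]
298 [(464, -212, 0), (470, -215, 0), (475, -218, 0), (470, -244, 38), (486, -224, 0), (490, -227, 1), (451, -319, 154), (453, -325, 160), (459, -323, 154)]
300 [(463, -216, -1), (468, -219, 0), (473, -222, 0), (478, -226, 0), (483, -228, 0), (489, -230, -1), (491, -240, 11), (453, -326, 156), (503, -243, 6)]
302 [(460, -221, 0), (466, -223, -1), (471, -226, 0), (476, -230, 1), (482, -232, 0), (487, -234, -1), (492, -237, -1), (494, -247, 12), (503, -243, 0)]
```

The black block is the closed fingertip itself (x .470–.485, bottom z .038), and the handle isn't visible there. Raising straight up to see.

Emit:
carry_out(targets=[[[0,0,-0.01],[0,0,0],0.0],[[0,0,-0.01],[0,0,0],0.0],[[0,0,-0.01],[0,0,0],0.0],[[0,0,-0.01],[0,0,0],0.0],[[0,0,-0.01],[0,0,0],0.0],[[0,0,-0.01],[0,0,0],0.0],[[0,0,-0.01],[0,0,0],0.0],[[0,0,-0.01],[0,0,0],0.0],[[0,0,-0.01],[0,0,0],0.0],[[0,0,0],[0,0,0],0.0]])

```text
t: 6.1
tool_pos: [0.4798, -0.2372, 0.138]
eef_rot: [0.001, -0.039, 0.999, -0.001]
wrist_force: [0.7, -1.2, 0.7]
width: 0.0006
grip_force: 0.0
```

```bash
python3 - <<'E'
from h import *
go([.4785,-.2380,.046],4.5)
a=cap('side')['pixels'][220:330,260:400,::-1];b=cap('top')['pixels'][190:290,350:430,::-1]
W=np.zeros((440,800,3),np.uint8);W[:440,:560]=cv2.resize(a,None,fx=4,fy=4);W[:300,560:800]=cv2.resize(b,None,fx=3,fy=3)
cv2.imwrite('pics/s5.png',W)
E
```

```text
tcp [ 0.4798 -0.2372  0.138 ] F [ 0.7 -1.2  0.7] w 0.0006 grip 0.0 t 6.1
yaw 4.5 tilt [ 0.0025 -0.0015]
shift [ 0.0016 -0.0006  0.092 ]
turn [-0.1   0.13 -0.  ] shift after turn [ 0.0014 -0.0007  0.092 ]
```

View pics/s5.png

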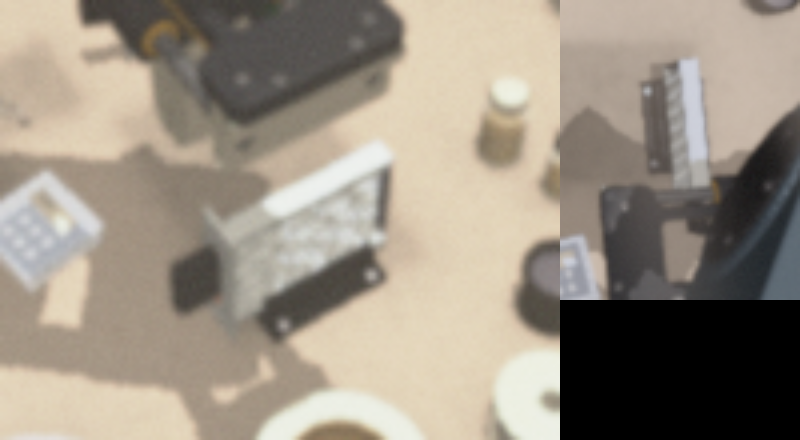

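The module is still in its place with the handle at (195,280) in the crop, so the fingers closed somewhere above it. I'll measure where the fingertips really are.

```bash
python3 - <<'E'
from h import *
t,r,s=tool(); print(t)
for n in('side','top'):
    P=cloud(cap(n)); f=P.reshape(-1,3)
    m=(abs(f[:,0]-t[0])<.06)&(abs(f[:,1]-t[1])<.11)&(f[:,2]>.092)&(f[:,2]<.30)
    f=f[m]
    for lo in np.arange(.09,.24,.01):
        b=f[(f[:,2]>=lo)&(f[:,2]<lo+.01)]
        if len(b): print(n,lo.round(2),len(b),'x',b[:,0].min().round(3),b[:,0].max().round(3),'y',b[:,1].min().round(3),b[:,1].max().round(3))
E
```

```text
[ 0.47902309 -0.23673194  0.13604651]
side 0.15 2 x 0.471 0.472 y -0.237 -0.231
side 0.16 29 x 0.469 0.484 y -0.252 -0.225
side 0.17 55 x 0.469 0.483 y -0.254 -0.224
side 0.18 51 x 0.469 0.481 y -0.254 -0.223
side 0.19 42 x 0.469 0.477 y -0.255 -0.226
side 0.2 15 x 0.47 0.473 y -0.255 -0.233
side 0.22 9 x 0.472 0.479 y -0.256 -0.252
side 0.23 3 x 0.469 0.47 y -0.266 -0.262
top 0.17 1 x 0.484 0.484 y -0.219 -0.219
```

Emit:
carry_out(targets=[[[0,0,0],[0,0,0],0.025],[[0,0,0],[0,0,0],0.025],[[0,0,0],[0,0,0],0.025],[[0,0,0],[0,0,0],0.025],[[0,0,0],[0,0,0],0.025],[[0,0,0],[0,0,0],0.025],[[0,0,0],[0,0,0],0.025],[[0,0,0],[0,0,0],0.025],[[0,0,0],[0,0,0],0.025],[[0,0,0],[0,0,0],0.025]])

```text
t: 7.13
tool_pos: [0.4789, -0.2367, 0.1358]
eef_rot: [-0.0, -0.039, 0.999, 0.0]
wrist_force: [0.5, -0.1, -0.5]
width: 0.0249
grip_force: 0.0
```

```bash
python3 - <<'E'
from h import *
t,r,s=tool(); print(t,s['width'])
c=cap('side'); cv2.imwrite('pics/s6.png',cv2.resize(c['pixels'][200:310,240:380,::-1],None,fx=5,fy=5,interpolation=cv2.INTER_CUBIC))
P=cloud(c); f=P.reshape(-1,3)
f=f[(abs(f[:,0]-t[0])<.04)&(abs(f[:,1]-t[1])<.08)&(f[:,2]>.092)&(f[:,2]<.2)]
for lo in np.arange(.09,.2,.01):
    b=f[(f[:,2]>=lo)&(f[:,2]<lo+.01)]
    if len(b): print(lo.round(2),len(b),'x',b[:,0].min().round(3),b[:,0].max().round(3),'y',b[:,1].min().round(3),b[:,1].max().round(3))
E
```

```text
[ 0.47893849 -0.23670935  0.13582266] 0.024866597144101856
0.15 6 x 0.469 0.482 y -0.256 -0.223
0.16 56 x 0.469 0.484 y -0.264 -0.212
0.17 60 x 0.468 0.482 y -0.266 -0.213
0.18 29 x 0.468 0.477 y -0.267 -0.215
0.19 27 x 0.471 0.476 y -0.268 -0.254
```

View pics/s6.png

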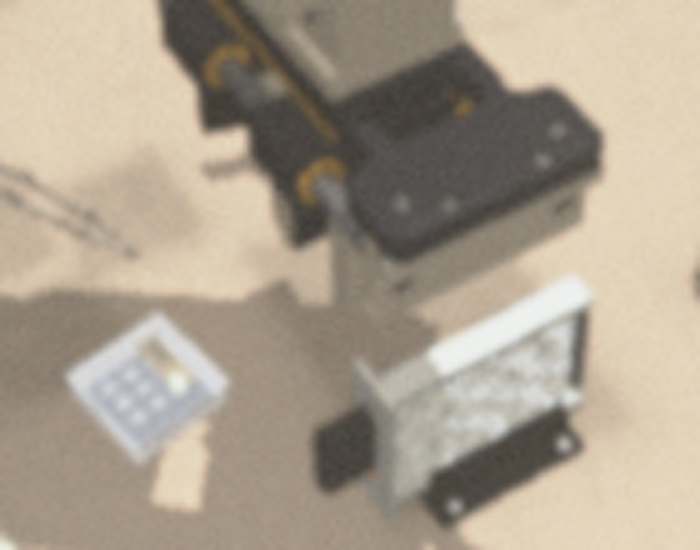

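The fingertips are at z≈.158 with TCP at .136 – about 30 mm shorter than the stated tool (tips 22 mm *behind* the TCP), and the handle in the picture at (345,455) was simply never reached. I'll correct for this and descend 0.120.

Emit:
carry_out(targets=[[[0,-0.001,0.02],[0,0,0],0.03],[[0,0,0.02],[0,0,0],0.03],[[0,0,0.02],[0,0,0],0.03],[[0,0,0.02],[0,0,0],0.03],[[0,0,0.02],[0,0,0],0.03],[[0,0,0.01],[0,0,0],0.03],[[0,0,0.01],[0,0,0],0.03],[[0,0,0],[0,0,0],0.03],[[0,0,0],[0,0,0],0.0],[[0,0,0],[0,0,0],0.0]])

```text
t: 8.02
tool_pos: [0.4796, -0.238, 0.0167]
eef_rot: [0.001, -0.039, 0.999, -0.0]
wrist_force: [-0.4, 0.0, 0.5]
width: 0.0204
grip_force: 0.0
```

Emit:
carry_out(targets=[[[0,0,0],[0,0,0],0.0],[[0,0,0],[0,0,0],0.0],[[0,0,0],[0,0,0],0.0],[[0,0,0],[0,0,0],0.0],[[0,0,0],[0,0,0],0.0],[[0,0,0],[0,0,0],0.0],[[0,0,0],[0,0,0],0.0],[[0,0,0],[0,0,0],0.0],[[0,0,0],[0,0,0],0.0],[[0,0,0],[0,0,0],0.0]])

```text
t: 8.85
tool_pos: [0.4794, -0.238, 0.0166]
eef_rot: [0.001, -0.039, 0.999, -0.0]
wrist_force: [-2.2, -0.1, 6.9]
width: 0.0096
grip_force: 50.0
```

Gripped at 9.6 mm, 50 N. Lifting.

Emit:
carry_out(targets=[[[0,0,-0.006],[0,0,0],0.0],[[0,0,-0.01],[0,0,0],0.0],[[0,0,-0.015],[0,0,0],0.0],[[0,0,-0.015],[0,0,0],0.0],[[0,0,-0.015],[0,0,0],0.0],[[0,0,-0.015],[0,0,0],0.0],[[0,0,-0.015],[0,0,0],0.0],[[0,0,-0.015],[0,0,0],0.0],[[0,0,-0.004],[0,0,0],0.0],[[0,0,0],[0,0,0],0.0]])

```text
t: 9.68
tool_pos: [0.4795, -0.2379, 0.1272]
eef_rot: [0.001, -0.039, 0.999, -0.001]
wrist_force: [-0.2, 0.3, -2.7]
width: 0.0096
grip_force: 50.0
```

```bash
cat >> h.py <<'E'
def held(top,t,psi,n=''):
    "points of module top edge & panel top near expected, in module-ish frame about grasp tcp"
    for cam in('top','side'):
        f=cloud(cap(cam)).reshape(-1,3); d=f-[t[0],t[1],0]; c,s=np.cos(np.radians(psi)),np.sin(np.radians(psi))
        a=np.stack([d[:,0]*c+d[:,1]*s,-d[:,0]*s+d[:,1]*c,f[:,2]],1)
        e=a[(a[:,0]>.035)&(a[:,0]<.115)&(abs(a[:,1])<.02)&(abs(a[:,2]-top)<.012)]
        if len(e)<10: print(cam,len(e));continue
        z0=np.percentile(e[:,2],60); e=e[abs(e[:,2]-z0)<.006]
        # keep top surface only: mean y per x bin
        k=np.polyfit(e[:,0],e[:,1],1);kz=np.polyfit(e[:,0],e[:,2],1)
        print(cam,len(e),'yaw rel',np.degrees(k[0]).round(2),'y at mid',np.polyval(k,.0625).round(4),'z at mid',np.polyval(kz,.0625).round(4),'pitch up',np.degrees(kz[0]).round(2),'x end',np.percentile(e[:,0],99).round(4))
E
python3 - <<'E'
from h import *
t,r,s=tool(); go([.41,.16,.137],0); held(.076+t[2]-.0166,t,4.5)
E
```

```text
tcp [ 0.4795 -0.2379  0.1272] F [-0.2  0.3 -2.7] w 0.0096 grip 50.0 t 9.68
yaw 4.5 tilt [ 0.0019 -0.0011]
shift [ 0.038   0.4021 -0.0104]
turn [-0.07  0.1   4.5 ] shift after turn [ 0.0695  0.3979 -0.0098]
top 313 yaw rel -0.62 y at mid 0.0022 z at mid 0.1859 pitch up 0.05 x end 0.1101
side 94 yaw rel -8.61 y at mid 0.0041 z at mid 0.1848 pitch up -0.65 x end 0.1107
```

Emit:
carry_out(targets=[[[0,0,-0.01],[0,0,2.25],0.0],[[0,0.015,0],[0,0,2.25],0.0],[[0.005,0.03,0],[0,0,0],0.0],[[0.005,0.03,0],[0,0,0],0.0],[[0.006,0.03,0],[0,0,0],0.0],[[0.006,0.03,0],[0,0,0],0.0],[[0.006,0.03,0],[0,0,0],0.0],[[0.006,0.03,0],[0,0,0],0.0],[[0.006,0.03,0],[0,0,0],0.0],[[0.006,0.03,0],[0,0,0],0.0]])

```text
t: 10.62
tool_pos: [0.4313, 0.0187, 0.135]
eef_rot: [-0.001, 0.0, 1.0, 0.0]
wrist_force: [-0.3, 0.7, -1.1]
width: 0.0098
grip_force: 50.0
```

Emit:
carry_out(targets=[[[0.006,0.03,0],[0,0,0],0.0],[[0.006,0.03,0.015],[0,0,0],0.0],[[0.006,0.03,0.02],[0,0,0],0.0],[[0.006,0.03,0.02],[0,0,0],0.0],[[0,0.02,0.02],[0,0,0],0.0],[[0,0,0.02],[0,0,0],0.0],[[0,0,0],[0,0,0],0.0],[[0,0,0],[0,0,0],0.0],[[0,0,0],[0,0,0],0.0],[[0,0,0],[0,0,0],0.0]])

```text
t: 11.45
tool_pos: [0.4091, 0.1569, 0.0418]
eef_rot: [0.001, 0.0, 1.0, 0.0]
wrist_force: [-1.0, -0.2, -1.5]
width: 0.0095
grip_force: 50.0
```

```bash
python3 - <<'E'
from h import *
t,r,s=tool(); go([.42,.16,.0226],0); held(.076+t[2]-.0166,t,0)
E
```

```text
tcp [0.4091 0.1569 0.0418] F [-1.  -0.2 -1.5] w 0.0095 grip 50.0 t 11.45
yaw -0.06 tilt [0.0013 0.0003]
shift [-0.0109  0.0031  0.0192]
turn [ 0.02  0.08 -0.06] shift after turn [-0.0109  0.0031  0.0192]
top 273 yaw rel 0.92 y at mid 0.0004 z at mid 0.1007 pitch up -0.14 x end 0.1101
side 113 yaw rel 0.9 y at mid -0.0038 z at mid 0.0998 pitch up -0.66 x end 0.1097
```

```bash
cat >> h.py <<'E'
def edge(psi=0,top=.1012,n=5,cams=('top','side')):
    t,r,s=tool()
    for cam in cams:
        F=[cap(cam) for _ in range(n)]; z=np.stack([k['z_map'] for k in F]); z=np.nan_to_num(np.nanmedian(np.where(z>0,z,np.nan),0)); C=F[0]; C['z_map']=z
        C['pixels']=np.mean([k['pixels'] for k in F],0).astype(np.uint8)
        f=cloud(C).reshape(-1,3); a=f-[t[0],t[1],0]
        e=a[(a[:,0]>.02)&(a[:,0]<.108)&(abs(a[:,1])<.03)&(abs(a[:,2]-top)<.0025)]
        mids=[]
        for x in np.arange(.02,.108,.006):
            b=e[(e[:,0]>=x)&(e[:,0]<x+.006)]
            if len(b)>2: mids.append((x+.003,(b[:,1].min()+b[:,1].max())/2,np.ptp(b[:,1])))
        m=np.array(mids); k=np.polyfit(m[:,0],m[:,1],1) if len(m)>3 else [0,0]
        p=a[(a[:,0]<.03)&(a[:,0]>0)&(abs(a[:,2]-top-.008)<.003)&(abs(a[:,1])<.03)]
        print(cam,'yaw',np.degrees(k[0]).round(2),'y@60',np.polyval(k,.06).round(4)if len(m)>3 else None,'w',np.median(m[:,2]).round(4) if len(m) else 0,'panel y',(p[:,1].min().round(4),p[:,1].max().round(4)) if len(p) else 0,'px',np.median(p[:,0]).round(4) if len(p) else 0)
        for sg,y in((1,.188),(-1,.0415)):
            g=f[(f[:,0]>.57)&(f[:,0]<.655)&(abs(f[:,1]-y)<.012)&(f[:,2]>.0945)&(f[:,2]<.098)]
            if len(g)>5: print('  plate',sg,((np.percentile(g[:,1],3)+np.percentile(g[:,1],97))/2).round(4),np.median(g[:,1]).round(4))
E
python3 - <<'E'
from h import *
edge()
E
```

```text
top yaw -0.36 y@60 0.0012 w 0.0118 panel y 0 px 0
  plate 1 0.1891 0.1883
  plate -1 0.0412 0.0429
side yaw 1.76 y@60 -0.0021 w 0.0111 panel y 0 px 0
  plate 1 0.1871 0.1851
  plate -1 0.0371 0.0399
```

Emit:
carry_out(targets=[[[0,0.0034,0.01],[0,0,0],0.0],[[0,0,0.009],[0,0,0],0.0],[[0,0,0],[0,0,0],0.0],[[-0.012,0,0],[0,0,0],0.0],[[-0.012,0,0],[0,0,0],0.0],[[-0.012,0,0],[0,0,0],0.0],[[-0.006,0,0],[0,0,0],0.0],[[-0.006,0,0],[0,0,0],0.0],[[-0.006,0,0],[0,0,0],0.0],[[0,0,0],[0,0,0],0.0]])

```text
t: 12.88
tool_pos: [0.4632, 0.1607, 0.0218]
eef_rot: [0.0, 0.0, 1.0, 0.0]
wrist_force: [-0.7, -0.0, -0.7]
width: 0.0099
grip_force: 50.0
```

```bash
python3 - <<'E'
from h import *
go([.545,.1603,.0226],0)
E
```

```text
tcp [0.4632 0.1607 0.0218] F [-0.7 -0.  -0.7] w 0.0099 grip 50.0 t 12.88
yaw -0.01 tilt [0.0004 0.0001]
shift [-0.0818 -0.0004 -0.0008]
turn [ 0.01  0.02 -0.01] shift after turn [-0.0818 -0.0004 -0.0008]
```

Rear edge is in the mouth with no force. Continuing in.

Emit:
carry_out(targets=[[[-0.008,0,0],[0,0,0],0.0],[[-0.008,0,0],[0,0,0],0.0],[[-0.008,0,0],[0,0,0],0.0],[[-0.008,0,0],[0,0,0],0.0],[[-0.008,0,0],[0,0,0],0.0],[[-0.008,0,0],[0,0,0],0.0],[[-0.008,0,0],[0,0,0],0.0],[[-0.008,0,0],[0,0,0],0.0],[[-0.008,0,0],[0,0,0],0.0],[[0,0,0],[0,0,0],0.0]])

```text
t: 13.72
tool_pos: [0.5361, 0.1607, 0.0219]
eef_rot: [0.001, 0.0, 1.0, 0.0]
wrist_force: [0.4, -0.9, -1.2]
width: 0.0097
grip_force: 50.0
```

Emit:
carry_out(targets=[[[-0.002,0,0.001],[0,0,0],0.0],[[-0.002,0,0],[0,0,0],0.0],[[-0.002,0,0],[0,0,0],0.0],[[-0.001,0,0],[0,0,0],0.0],[[-0.001,0,0],[0,0,0],0.0],[[-0.001,0,0],[0,0,0],0.0],[[-0.0005,0,0],[0,0,0],0.0],[[0,0,0],[0,0,0],0.0],[[0,0,0],[0,0,0],0.0],[[0,0,0],[0,0,0],0.0]])

```text
t: 14.55
tool_pos: [0.5438, 0.1607, 0.0208]
eef_rot: [-0.0, 0.0, 1.0, -0.0]
wrist_force: [-2.2, 0.7, -1.3]
width: 0.0097
grip_force: 50.0
```

Emit:
carry_out(targets=[[[-0.0005,0,0],[0,0,0],0.0],[[-0.0005,0,0],[0,0,0],0.0],[[-0.0005,0,0],[0,0,0],0.0],[[-0.0005,0,0],[0,0,0],0.0],[[0,0,0],[0,0,0],0.0],[[0,0,0],[0,0,0],0.0],[[0,0,0],[0,0,0],0.0],[[0,0,0],[0,0,0],0.0],[[0,0,0],[0,0,0],0.0],[[0,0,0],[0,0,0],0.0]])

```text
t: 15.38
tool_pos: [0.5438, 0.1607, 0.0207]
eef_rot: [-0.002, -0.0, 1.0, -0.0]
wrist_force: [-12.9, 0.5, 8.4]
width: 0.0096
grip_force: 50.0
```

Contact at 13 N: the panel is home. Relaxing the push and releasing.

Emit:
carry_out(targets=[[[0.001,0,0],[0,0,0],0.0],[[0,0,0],[0,0,0],0.0],[[0,0,0],[0,0,0],0.03],[[0,0,0],[0,0,0],0.03],[[0,0,0],[0,0,0],0.03],[[0,0,0],[0,0,0],0.03],[[0,0,0],[0,0,0],0.03],[[0,0,-0.005],[0,0,0],0.03],[[0,0,-0.01],[0,0,0],0.03],[[0,0,-0.01],[0,0,0],0.03]])

```text
t: 16.22
tool_pos: [0.545, 0.1607, 0.0467]
eef_rot: [-0.0, -0.0, 1.0, -0.0]
wrist_force: [0.2, -0.6, 0.5]
width: 0.0298
grip_force: 0.0
```

Emit:
carry_out(targets=[[[0,0,-0.02],[0,0,0],0.03],[[0,0,-0.02],[0,0,0],0.03],[[0,0,-0.02],[0,0,0],0.03],[[0.01,-0.01,-0.02],[0,0,0],0.03],[[0.02,-0.03,-0.02],[0,0,0],0.03],[[0.01,-0.03,-0.02],[0,0,0],0.03],[[0,-0.03,0],[0,0,2.5],0.03],[[0,-0.03,0],[0,0,3.5],0.03],[[0,-0.03,0],[0,0,3.5],0.03],[[0,-0.02,0],[0,0,3.5],0.03]])

```text
t: 17.05
tool_pos: [0.4972, -0.021, 0.1673]
eef_rot: [0.001, 0.115, 0.993, -0.0]
wrist_force: [-0.5, -0.5, 0.1]
width: 0.03
grip_force: 0.0
```

```bash
python3 - <<'E'
from h import *
go([.5155,-.0475,.10],-13.3)
P=cloud(cap('side')); f=P.reshape(-1,3)
b=f[(f[:,0]>.53)&(f[:,0]<.575)&(abs(f[:,1]-.157)<.02)&(f[:,2]>.02)&(f[:,2]<.092)]
for lo in np.arange(.02,.092,.008):
    c=b[(b[:,2]>=lo)&(b[:,2]<lo+.008)]
    if len(c):print(lo.round(3),len(c),np.percentile(c[:,0],[5,50,95]).round(4),np.percentile(c[:,1],[5,95]).round(4))
E
```

```text
tcp [ 0.4972 -0.021   0.1673] F [-0.5 -0.5  0.1] w 0.03 grip 0.0 t 17.05
yaw -13.22 tilt [ 0.0019 -0.0006]
shift [-0.0238 -0.0216  0.0673]
turn [-0.01  0.11  0.08] shift after turn [-0.0239 -0.0216  0.0673]
0.02 22 [0.5576 0.5665 0.5735] [0.1396 0.1576]
0.028 2 [0.5597 0.566  0.5723] [0.1478 0.1523]
0.036 9 [0.5344 0.5408 0.5744] [0.1533 0.1591]
0.044 11 [0.5335 0.5385 0.5445] [0.1534 0.1568]
0.052 16 [0.5332 0.5388 0.5442] [0.1523 0.16  ]
0.06 11 [0.5335 0.5379 0.542 ] [0.1539 0.159 ]
0.068 11 [0.5335 0.5377 0.5414] [0.1546 0.1607]
```

Handle top sits at z≈.072, x centre ≈.54: the thick module is home. Now to the thin one.

Emit:
carry_out(targets=[[[-0.012,-0.011,0],[0,0,0],0.03],[[-0.012,-0.0105,0],[0,0,0],0.03],[[0,0,0.02],[0,0,0],0.03],[[0,0,0.02],[0,0,0],0.03],[[0,0,0.02],[0,0,0],0.03],[[0,0,0],[0,0,0],0.03],[[0,0,0],[0,0,0],0.03],[[0,0,0],[0,0,0],0.03],[[0,0,0],[0,0,0],0.03],[[0,0,0],[0,0,0],0.03]])

```text
t: 17.93
tool_pos: [0.5165, -0.0452, 0.107]
eef_rot: [0.001, 0.113, 0.994, -0.0]
wrist_force: [-0.1, 0.1, -0.8]
width: 0.0301
grip_force: 0.0
```

```bash
python3 - <<'E'
from h import *
go([.5155,-.0475,.0165],-13.3)
t,_,s=tool()
f=cloud(cap('side')).reshape(-1,3)
b=f[(abs(f[:,0]-.515)<.014)&(abs(f[:,1]+.05)<.03)&(f[:,2]>.04)&(f[:,2]<.0695)];print('handle',len(b),b.min(0).round(4),b.max(0).round(4))
b=f[(abs(f[:,0]-.515)<.03)&(abs(f[:,1]+.05)<.05)&(f[:,2]>t[2]+.018)&(f[:,2]<t[2]+.05)];print('fingers',len(b),b.min(0).round(4),b.max(0).round(4))
E
```

```text
tcp [ 0.5165 -0.0452  0.107 ] F [-0.1  0.1 -0.8] w 0.0301 grip 0.0 t 17.93
yaw -12.97 tilt [ 0.0019 -0.0003]
shift [ 0.0006 -0.0025  0.0905]
turn [0.01 0.11 0.33] shift after turn [ 0.0004 -0.0025  0.0905]
handle 138 [ 0.5042 -0.0612  0.0401] [ 0.529  -0.0428  0.0694]
fingers 69 [ 0.5018 -0.0775  0.1296] [ 0.5216 -0.0611  0.1565]
```

Emit:
carry_out(targets=[[[0,-0.0025,0.015],[0,0,0.3],0.03],[[0,0,0.02],[0,0,0],0.03],[[0,0,0.02],[0,0,0],0.03],[[0,0,0.02],[0,0,0],0.03],[[0,0,0.01],[0,0,0],0.03],[[0,0,0.0055],[0,0,0],0.03],[[0,0,0],[0,0,0],0.03],[[0,0,0],[0,0,0],0.0],[[0,0,0],[0,0,0],0.0],[[0,0,0],[0,0,0],0.0]])

```text
t: 18.82
tool_pos: [0.5158, -0.0477, 0.0163]
eef_rot: [0.001, 0.116, 0.993, -0.0]
wrist_force: [-0.4, 1.1, 0.8]
width: 0.0146
grip_force: 0.0
```

Emit:
carry_out(targets=[[[0,0,0],[0,0,0],0.0],[[0,0,0],[0,0,0],0.0],[[0,0,0],[0,0,0],0.0],[[0,0,0],[0,0,0],0.0],[[0,0,0],[0,0,0],0.0],[[0,0,0],[0,0,0],0.0],[[0,0,0],[0,0,0],0.0],[[0,0,0],[0,0,0],0.0],[[0,0,0],[0,0,0],0.0],[[0,0,0],[0,0,0],0.0]])

```text
t: 19.65
tool_pos: [0.5156, -0.0476, 0.016]
eef_rot: [0.001, 0.116, 0.993, -0.0]
wrist_force: [-1.5, 0.3, 7.0]
width: 0.0102
grip_force: 50.0
```

Gripped. Lifting, then backing out, squaring up and crossing to the narrow slot.

Emit:
carry_out(targets=[[[0,0,-0.006],[0,0,0],0.0],[[0,0,-0.01],[0,0,0],0.0],[[0,0,-0.015],[0,0,0],0.0],[[0,0,-0.015],[0,0,0],0.0],[[0,0,-0.004],[0,0,0],0.0],[[0.02,-0.005,0],[0,0,0],0.0],[[0.022,-0.005,0],[0,0,0],0.0],[[0.022,-0.005,0],[0,0,0],0.0],[[0.022,-0.005,0],[0,0,0],0.0],[[0.021,-0.005,0],[0,0,0],0.0]])

```text
t: 20.48
tool_pos: [0.4039, -0.0472, 0.0653]
eef_rot: [-0.0, 0.116, 0.993, -0.0]
wrist_force: [0.1, -0.4, -0.6]
width: 0.0096
grip_force: 50.0
```

Emit:
carry_out(targets=[[[0,0,0],[0,0,-6.65],0.0],[[0,0,0],[0,0,-6.65],0.0],[[0,0.025,0],[0,0,0],0.0],[[0,0.025,0],[0,0,0],0.0],[[0,0.025,0],[0,0,0],0.0],[[0,0.025,0],[0,0,0],0.0],[[0,0.015,0],[0,0,0],0.0],[[0,0,0],[0,0,0],0.0],[[0,0,0],[0,0,0],0.0],[[0,0,0],[0,0,0],0.0]])

```text
t: 21.32
tool_pos: [0.4053, 0.0672, 0.0654]
eef_rot: [-0.0, -0.0, 1.0, -0.0]
wrist_force: [-0.1, 0.3, -1.6]
width: 0.01
grip_force: 50.0
```

```bash
python3 - <<'E'
from h import *
t,r,s=tool(); go([.465,.0685,.022],0); edge(top=.076+t[2]-.016)
E
```

```text
tcp [0.4053 0.0672 0.0654] F [-0.1  0.3 -1.6] w 0.01 grip 50.0 t 21.32
yaw 0.01 tilt [-0.     -0.0002]
shift [-0.0597  0.0013  0.0433]
turn [-0.01 -0.    0.01] shift after turn [-0.0597  0.0013  0.0434]
top yaw 0.26 y@60 0.0009 w 0.0039 panel y 0 px 0
  plate 1 0.1894 0.1883
  plate -1 0.0427 0.0429
side yaw -0.82 y@60 -0.0009 w 0.0038 panel y 0 px 0
  plate 1 0.1865 0.1852
  plate -1 0.037 0.0398
```

Emit:
carry_out(targets=[[[0,0.0013,0.015],[0,0,0],0.0],[[0,0,0.015],[0,0,0],0.0],[[0,0,0.013],[0,0,0],0.0],[[-0.012,0,0],[0,0,0],0.0],[[-0.012,0,0],[0,0,0],0.0],[[-0.01,0,0],[0,0,0],0.0],[[-0.008,0,0],[0,0,0],0.0],[[-0.008,0,0],[0,0,0],0.0],[[-0.008,0,0],[0,0,0],0.0],[[0,0,0],[0,0,0],0.0]])

```text
t: 22.65
tool_pos: [0.4649, 0.069, 0.0225]
eef_rot: [0.001, 0.0, 1.0, 0.0]
wrist_force: [0.3, 0.2, -0.9]
width: 0.0096
grip_force: 50.0
```

```bash
python3 - <<'E'
from h import *
go([.5438,.0685,.022],0)
E
```

```text
tcp [0.4649 0.069  0.0225] F [ 0.3  0.2 -0.9] w 0.0096 grip 50.0 t 22.65
yaw -0.01 tilt [0.0014 0.0001]
shift [-0.0789 -0.0004  0.0006]
turn [ 0.    0.08 -0.01] shift after turn [-0.0789 -0.0005  0.0005]
```

Emit:
carry_out(targets=[[[-0.006,0,0],[0,0,0],0.0],[[-0.006,0,0],[0,0,0],0.0],[[-0.008,0,0],[0,0,0],0.0],[[-0.008,0,0],[0,0,0],0.0],[[-0.008,0,0],[0,0,0],0.0],[[-0.008,0,0],[0,0,0],0.0],[[-0.008,0,0],[0,0,0],0.0],[[-0.008,0,0],[0,0,0],0.0],[[-0.008,0,0],[0,0,0],0.0],[[0,0,0],[0,0,0],0.0]])

```text
t: 23.48
tool_pos: [0.533, 0.0689, 0.0224]
eef_rot: [0.001, 0.0, 1.0, 0.0]
wrist_force: [-0.3, 1.3, -0.8]
width: 0.0099
grip_force: 50.0
```

Emit:
carry_out(targets=[[[-0.002,0,0.001],[0,0,0],0.0],[[-0.002,0,0.0005],[0,0,0],0.0],[[-0.002,0,0],[0,0,0],0.0],[[-0.002,0,0],[0,0,0],0.0],[[-0.001,0,0],[0,0,0],0.0],[[-0.001,0,0],[0,0,0],0.0],[[-0.0005,0,0],[0,0,0],0.0],[[0,0,0],[0,0,0],0.0],[[0,0,0],[0,0,0],0.0],[[0,0,0],[0,0,0],0.0]])

```text
t: 24.32
tool_pos: [0.5417, 0.069, 0.0208]
eef_rot: [-0.0, -0.0, 1.0, 0.0]
wrist_force: [0.4, -0.1, -0.6]
width: 0.0097
grip_force: 50.0
```

Emit:
carry_out(targets=[[[-0.001,0,0],[0,0,0],0.0],[[-0.001,0,0],[0,0,0],0.0],[[-0.001,0,0],[0,0,0],0.0],[[-0.0005,0,0],[0,0,0],0.0],[[-0.0005,0,0],[0,0,0],0.0],[[0,0,0],[0,0,0],0.0],[[0,0,0],[0,0,0],0.0],[[0,0,0],[0,0,0],0.0],[[0,0,0],[0,0,0],0.0],[[0,0,0],[0,0,0],0.0]])

```text
t: 25.15
tool_pos: [0.5436, 0.069, 0.0205]
eef_rot: [-0.002, -0.0, 1.0, -0.0]
wrist_force: [-11.3, -0.1, 6.8]
width: 0.0097
grip_force: 50.0
```

Home again (11 N at the same x as the thick one). Releasing and rising, then checking the surroundings for the keeper move.

Emit:
carry_out(targets=[[[0.001,0,0],[0,0,0],0.0],[[0,0,0],[0,0,0],0.0],[[0,0,0],[0,0,0],0.03],[[0,0,0],[0,0,0],0.03],[[0,0,0],[0,0,0],0.03],[[0,0,0],[0,0,0],0.03],[[0,0,0],[0,0,0],0.03],[[0,0,-0.005],[0,0,0],0.03],[[0,0,-0.01],[0,0,0],0.03],[[0,0,-0.02],[0,0,0],0.03]])

```text
t: 25.98
tool_pos: [0.5438, 0.0689, 0.0554]
eef_rot: [-0.001, 0.0, 1.0, -0.0]
wrist_force: [-0.9, 0.4, -0.0]
width: 0.0302
grip_force: 0.0
```

Emit:
carry_out(targets=[[[0,0,-0.02],[0,0,0],0.03],[[0,0,-0.02],[0,0,0],0.03],[[0,0,-0.03],[0,0,0],0.0],[[0.02,-0.02,-0.02],[0,0,0],0.0],[[0.03,-0.03,0],[0,0,0],0.0],[[0.03,-0.03,0],[0,0,0],0.0],[[0.03,-0.03,0],[0,0,0],0.0],[[0.02,-0.02,0],[0,0,0],0.0],[[0,0,0],[0,0,0],0.0],[[0,0,0],[0,0,0],0.0]])

```text
t: 26.82
tool_pos: [0.4163, -0.0601, 0.1469]
eef_rot: [0.001, 0.001, 1.0, -0.0]
wrist_force: [0.4, 0.2, 0.2]
width: 0.0005
grip_force: 0.0
```

```bash
python3 - <<'E'
from h import *
go([.624,.1143,.13],0)
t0=cloud(dict(np.load('top.npz'))).reshape(-1,3); s0=cloud(dict(np.load('side.npz'))).reshape(-1,3)
for f in(t0,s0):
    b=f[(f[:,0]>.55)&(f[:,0]<.75)&(f[:,1]>.0)&(f[:,1]<.35)&(f[:,2]>.15)]; print('tall near rack',len(b),b.min(0).round(3) if len(b) else '',b.max(0).round(3) if len(b) else '')
c=cap('side'); T=cap('top'); f=cloud(c).reshape(-1,3)
red=lambda c:(lambda h:((h[...,1]>130)&((h[...,0]<8)|(h[...,0]>172))).ravel())(cv2.cvtColor(c['pixels'],cv2.COLOR_RGB2HSV))
for C in(c,T):
    g=cloud(C).reshape(-1,3);b=g[red(C)&(abs(g[:,0]-.58)<.06)&(abs(g[:,1]-.114)<.05)];print('bar',len(b),b.mean(0).round(4),b[:,2].max().round(4))
W=np.zeros((480,800,3),np.uint8);W[:480,:400]=cv2.resize(c['pixels'][125:221,250:330,::-1],(400,480));W[:300,400:]=cv2.resize(T['pixels'][165:240,180:280,::-1],(400,300))
cv2.imwrite('pics/s7.png',W)
E
```

```text
tcp [ 0.4163 -0.0601  0.1469] F [0.4 0.2 0.2] w 0.0005 grip 0.0 t 26.82
yaw -0.13 tilt [ 0.0017 -0.0004]
shift [-0.2072  0.1749  0.0172]
turn [-0.02  0.1  -0.13] shift after turn [-0.2077  0.1744  0.0169]
tall near rack 1224 [0.724 0.231 0.15 ] [0.75  0.35  0.189]
tall near rack 459 [0.723 0.226 0.15 ] [0.75  0.349 0.188]
bar 72 [0.5994 0.1177 0.1136] 0.1211
bar 177 [0.5969 0.116  0.1179] 0.123
```

View pics/s7.png

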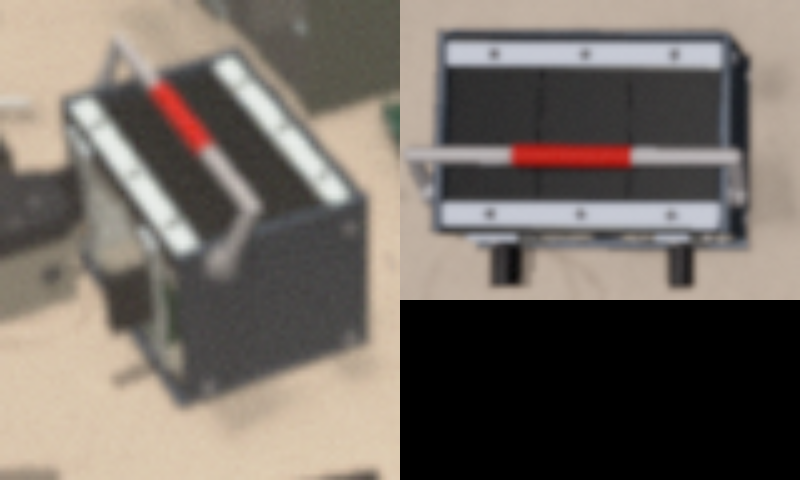

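Both modules sit in the rack (handles at (505,265) and (680,265) in the top crop), and the bar is still up. Moving behind the bar with closed fingers.

Emit:
carry_out(targets=[[[-0.03,0.025,0],[0,0,0],0.0],[[-0.03,0.025,0],[0,0,0],0.0],[[-0.03,0.025,0],[0,0,0],0.0],[[-0.03,0.025,0],[0,0,0],0.0],[[-0.03,0.025,0],[0,0,0],0.0],[[-0.03,0.025,0],[0,0,0],0.0],[[-0.028,0.024,0],[0,0,0],0.0],[[0,0,0],[0,0,0],0.0],[[0,0,0],[0,0,0],0.0],[[0,0,0],[0,0,0],0.0]])

```text
t: 27.75
tool_pos: [0.624, 0.1154, 0.1453]
eef_rot: [-0.001, -0.001, 1.0, -0.0]
wrist_force: [0.7, 0.3, 0.3]
width: 0.0008
grip_force: 0.0
```

```bash
python3 - <<'E'
from h import *
go([.624,.1143,.079],0)
t,_,s=tool()
f=cloud(cap('side')).reshape(-1,3)
b=f[(abs(f[:,0]-t[0])<.03)&(abs(f[:,1]-t[1])<.03)&(f[:,2]>.13)&(f[:,2]<.2)];print(len(b),b.min(0).round(3),b.max(0).round(3))
E
```

```text
tcp [0.624  0.1154 0.1453] F [0.7 0.3 0.3] w 0.0008 grip 0.0 t 27.75
yaw 0.08 tilt [-0.0011 -0.0002]
shift [-0.0001 -0.0011  0.0663]
turn [-0.01 -0.06  0.08] shift after turn [-0.     -0.0011  0.0663]
118 [0.614 0.095 0.167] [0.633 0.129 0.2  ]
```

Emit:
carry_out(targets=[[[0,0,0.02],[0,0,0],0.0],[[0,0,0.02],[0,0,0],0.0],[[0,0,0.016],[0,0,0],0.0],[[0,0,0.01],[0,0,0],0.0],[[0,0,0],[0,0,0],0.0],[[0.005,0,0],[0,0,0],0.0],[[0.005,0,0],[0,0,0],0.0],[[0.005,0,0],[0,0,0],0.0],[[0.005,0,0],[0,0,0],0.0],[[0.005,0,0],[0,0,0],0.0]])

```text
t: 28.63
tool_pos: [0.6005, 0.1147, 0.0816]
eef_rot: [0.002, 0.0, 1.0, 0.0]
wrist_force: [4.1, 1.5, 3.2]
width: 0.0004
grip_force: 1.8
```

Emit:
carry_out(targets=[[[0.004,0,0],[0,0,0],0.0],[[0.004,0,0],[0,0,0],0.0],[[0.004,0,0],[0,0,0],0.0],[[0.004,0,0],[0,0,0],0.0],[[0.004,0,0],[0,0,0],0.0],[[0.004,0,0],[0,0,0],0.0],[[0.004,0,0],[0,0,0],0.0],[[0.003,0,0],[0,0,0],0.0],[[0,0,0],[0,0,0],0.0],[[0,0,0],[0,0,0],0.0]])

```text
t: 29.47
tool_pos: [0.5691, 0.1146, 0.0796]
eef_rot: [0.001, 0.0, 1.0, 0.0]
wrist_force: [8.4, 0.7, -7.1]
width: 0.0006
grip_force: 4.2
```

```bash
cat >> h.py <<'E'
def bar():
    for n in('side','top'):
        C=cap(n);h=cv2.cvtColor(C['pixels'],cv2.COLOR_RGB2HSV);m=((h[...,1]>130)&((h[...,0]<8)|(h[...,0]>172))).ravel();g=cloud(C).reshape(-1,3)
        b=g[m&(abs(g[:,0]-.57)<.07)&(abs(g[:,1]-.114)<.05)]
        print(n,'bar',len(b),*( (b.mean(0).round(4),b[:,2].max().round(4)) if len(b) else ()))
E
python3 - <<'E'
from h import *
go([.549,.1143,.1],0);bar()
E
```

```text
tcp [0.5691 0.1146 0.0796] F [ 8.4  0.7 -7.1] w 0.0006 grip 4.2 t 29.47
yaw -0.0 tilt [0.002  0.0001]
shift [ 0.02   -0.0003 -0.0204]
turn [ 0.    0.12 -0.  ] shift after turn [ 0.0201 -0.0003 -0.0204]
side bar 42 [0.5555 0.1112 0.1109] 0.1133
top bar 0
```

The bar is at x≈.556, z≈.109, so it's well past vertical. Back off, go over the top and press down.

Emit:
carry_out(targets=[[[-0.004,0,0],[0,0,0],0.0],[[-0.004,0,0],[0,0,0],0.0],[[0,0,-0.015],[0,0,0],0.0],[[0,0,-0.02],[0,0,0],0.0],[[0.008,0,0],[0,0,0],0.0],[[0.01,0,0],[0,0,0],0.0],[[0.01,0,0],[0,0,0],0.0],[[0,0,0],[0,0,0],0.0],[[0,0,0],[0,0,0],0.0],[[0,0,0],[0,0,0],0.0]])

```text
t: 30.4
tool_pos: [0.5486, 0.1146, 0.1146]
eef_rot: [-0.0, -0.0, 1.0, -0.0]
wrist_force: [0.6, 0.1, -0.2]
width: 0.0008
grip_force: 0.0
```

```bash
python3 - <<'E'
from h import *
go([.549,.1143,.069],0);bar()
E
```

```text
tcp [0.5486 0.1146 0.1146] F [ 0.6  0.1 -0.2] w 0.0008 grip 0.0 t 30.4
yaw 0.0 tilt [-0.0002 -0.    ]
shift [-0.0004 -0.0003  0.0456]
turn [-0.   -0.01  0.  ] shift after turn [-0.0004 -0.0003  0.0456]
side bar 39 [0.555  0.1121 0.111 ] 0.1138
top bar 20 [0.5558 0.0915 0.1112] 0.1132
```

Emit:
carry_out(targets=[[[0,0,0.01],[0,0,0],0.0],[[0,0,0.01],[0,0,0],0.0],[[0,0,0.004],[0,0,0],0.0],[[0,0,0.004],[0,0,0],0.0],[[0,0,0.004],[0,0,0],0.0],[[0,0,0.004],[0,0,0],0.0],[[0,0,0.004],[0,0,0],0.0],[[0,0,0.002],[0,0,0],0.0],[[0,0,0.002],[0,0,0],0.0],[[0,0,0],[0,0,0],0.0]])

```text
t: 31.33
tool_pos: [0.5484, 0.1145, 0.0704]
eef_rot: [-0.0, 0.0, 1.0, -0.0]
wrist_force: [-0.4, 0.1, 0.0]
width: 0.0003
grip_force: 0.0
```

Emit:
carry_out(targets=[[[0,0,0.001],[0,0,0],0.0],[[0,0,0.001],[0,0,0],0.0],[[0,0,0],[0,0,0],0.0],[[0,0,0],[0,0,0],0.0],[[0,0,0],[0,0,0],0.0],[[0,0,0],[0,0,0],0.0],[[0,0,0],[0,0,0],0.0],[[0,0,0],[0,0,0],0.0],[[0,0,0],[0,0,0],0.0],[[0,0,0],[0,0,0],0.0]])

```text
t: 32.17
tool_pos: [0.5484, 0.1146, 0.0689]
eef_rot: [0.0, 0.0, 1.0, 0.0]
wrist_force: [-0.6, -0.2, 0.1]
width: 0.0003
grip_force: 0.0
```

```bash
python3 - <<'E'
from h import *
go([.549,.1143,.069],0);bar()
c=cap('side'); f=cloud(c).reshape(-1,3)
b=f[(abs(f[:,0]-.55)<.03)&(f[:,1]>.13)&(f[:,1]<.2)&(f[:,2]>.076)&(f[:,2]<.09)];print(len(b),b.min(0).round(3))
cv2.imwrite('pics/s8.png',cv2.resize(c['pixels'][125:221,250:330,::-1],(480,576)))
E
```

```text
tcp [0.5484 0.1146 0.0689] F [-0.6 -0.2  0.1] w 0.0003 grip 0.0 t 32.17
yaw -0.0 tilt [0.0001 0.    ]
shift [-0.0006 -0.0003 -0.0001]
turn [ 0.  0. -0.] shift after turn [-0.0006 -0.0003 -0.0001]
side bar 14 [0.5482 0.0968 0.0915] 0.0933
top bar 8 [0.5469 0.0791 0.1536] 0.2164
25 [0.544 0.131 0.085]
```

View pics/s8.png

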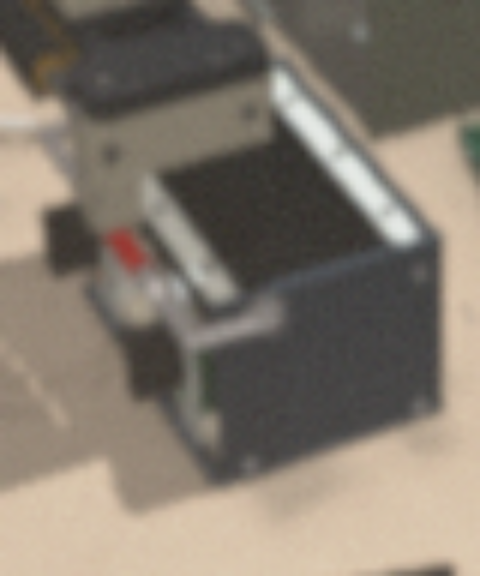

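The bar is down nearly level in front of the panels (red sleeve at (125,250), top at z≈.0915). I'll press on until it meets the stop.

Emit:
carry_out(targets=[[[0,0,0.001],[0,0,0],0.0],[[0,0,0.001],[0,0,0],0.0],[[0,0,0],[0,0,0],0.0],[[0,0,0],[0,0,0],0.0],[[0,0,0],[0,0,0],0.0],[[0,0,0.001],[0,0,0],0.0],[[0,0,0],[0,0,0],0.0],[[0,0,0],[0,0,0],0.0],[[0,0,0],[0,0,0],0.0],[[0,0,0],[0,0,0],0.0]])

```text
t: 33.15
tool_pos: [0.5485, 0.1146, 0.067]
eef_rot: [0.0, -0.0, 1.0, 0.0]
wrist_force: [-5.6, -0.8, 14.2]
width: 0.0005
grip_force: 7.6
```

Stop reached (14 N ≫ 2 N). Retreating.

Emit:
carry_out(targets=[[[0,0,-0.003],[0,0,0],0.0],[[0,0,-0.01],[0,0,0],0.0],[[0,0,-0.02],[0,0,0],0.0],[[0,0,-0.03],[0,0,0],0.0],[[0,0,-0.03],[0,0,0],0.0],[[0.03,-0.02,0],[0,0,0],0.0],[[0.03,-0.03,0],[0,0,0],0.0],[[0.03,-0.03,0],[0,0,0],0.0],[[0.03,-0.03,0],[0,0,0],0.0],[[0.03,-0.03,0],[0,0,0],0.0]])

```text
t: 33.98
tool_pos: [0.3991, -0.0241, 0.1592]
eef_rot: [0.0, -0.0, 1.0, -0.0]
wrist_force: [0.3, -0.5, -0.2]
width: 0.0007
grip_force: 0.0
```

```bash
python3 - <<'E'
from h import *
go([.549,.1143,.069],0);bar()
for cam in('top','side'):
    f=cloud(cap(cam)).reshape(-1,3)
    for n,y in(('thick',.160),('thin',.068)):
        y+= .001 if cam=='top' else -.002
        b=f[(f[:,0]>.525)&(f[:,0]<.5445)&(abs(f[:,1]-y)<.009)&(f[:,2]>.064)&(f[:,2]<.078)]
        if len(b): print(cam,n,'handle top',len(b),'z',np.median(b[:,2]).round(4),'x',b[:,0].min().round(4),'y',b[:,1].mean().round(4))
    b=f[(f[:,0]>.53)&(f[:,0]<.5565)&(f[:,1]>.04)&(f[:,1]<.19)&(f[:,2]>.08)&(f[:,2]<.1)]
    b=b[b[:,2]>np.percentile(b[:,2],50)]
    k=np.polyfit(b[:,1],b[:,2],1);print('bar top z',b[:,2].mean().round(4),'x',b[:,0].mean().round(4),'slope',k[0].round(4))
E
```

```text
tcp [ 0.3991 -0.0241  0.1592] F [ 0.3 -0.5 -0.2] w 0.0007 grip 0.0 t 33.98
yaw 0.04 tilt [ 0.0007 -0.0002]
shift [-0.15    0.1383  0.0903]
turn [-0.01  0.04  0.04] shift after turn [-0.1499  0.1384  0.0902]
side bar 62 [0.5489 0.1165 0.0878] 0.0925
top bar 117 [0.5487 0.1176 0.0873] 0.0933
top thick handle top 34 z 0.0703 x 0.5333 y 0.1612
top thin handle top 30 z 0.0715 x 0.5335 y 0.0694
bar top z 0.0906 x 0.5482 slope 0.0008
side thick handle top 20 z 0.0696 x 0.5328 y 0.1568
side thin handle top 26 z 0.0694 x 0.5324 y 0.0656
bar top z 0.0902 x 0.5486 slope 0.0015
```

Bar centre z≈.086 at x≈.549 and both handle fronts at x≈.533: all as they must be when home and closed.

```bash
python3 -c "
from h import *
print(order.finish_job())"
```

```text
the job is handed in; nothing more can be done
None
```

I slid both modules into their matching slots until the panels met the rack front, swung the keeper bar fully down, and handed the job in at about 34 s; the verdict wasn't shown.

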